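Slide the tea boxes to their tagged bays

TASK

Sort the tea caddy by sliding its boxes over the floor into the empty space, without lifting any of them out: the red box and the two white ones must each end fully in a bay that has a tag of its own colour beside it, and the bay without a tag must be left empty. Leave the spice jars on the shelf, the mug and the timer where they are.

Things in the scene. Friction and masses are not known exactly. Their poses are not given: they have to be found in the camera images.
- caddy: wooden tea caddy fixed to the worktop, 226 x 216 mm: a tray of 2 x 2 bays, 82 mm from centre to centre, no walls between (inner space 164 x 164 mm, centred on the origin). Floor 6 mm above the worktop; rails up to 16 mm, the side ones 26 mm wide. Origin: on the worktop under the middle of the four bays; x to the rear (away from the robot), y left, z up; yaw up to 0.25 rad.
- shelf_front (a point): middle of the lower front edge of the caddy's shelf (216 mm wide, 90 mm deep, 12 mm thick), 200 mm above the worktop, 5 mm behind the rear boxes' handles; carried at its rear. An upright gripper cannot reach the rear handles under it; one coming from the front, its upper end leaning 30 to 40 degrees towards the robot, can. Axes as the caddy's.
- bay_front_left (a point): centre, on the caddy's floor, of the front left bay as seen from the robot; holds a white box at the start. Axes as the caddy's.
- bay_front_right (a point): centre, on the caddy's floor, of the front right bay as seen from the robot; empty at the start. Axes as the caddy's.
- bay_rear_left (a point): centre, on the caddy's floor, of the rear left bay as seen from the robot (under the shelf); holds the red box at the start, has no tag. Axes as the caddy's.
- bay_rear_right (a point): centre, on the caddy's floor, of the rear right bay as seen from the robot (under the shelf); holds a white box at the start. Axes as the caddy's.
- box_red: 78 x 78 mm tea box, 32 mm high, with a fixed red lid; from the middle of the lid rises an upright red handle, 24 mm along the box's x, 14 mm thick along its y, from 32 to 72 mm above the box's underside (to be pinched across its thickness). About 0.22 kg. It stands loose and slides on the caddy's floor. Origin: centre of the underside, axes along the caddy's; z up.
- box_white_1: 78 x 78 mm tea box, 32 mm high, with a fixed white lid; from the middle of the lid rises an upright white handle, 24 mm along the box's x, 14 mm thick along its y, from 32 to 72 mm above the box's underside (to be pinched across its thickness). About 0.22 kg. It stands loose and slides on the caddy's floor. Origin: centre of the underside, axes along the caddy's; z up.
- box_white_2: 78 x 78 mm tea box, 32 mm high, with a fixed white lid; from the middle of the lid rises an upright white handle, 24 mm along the box's x, 14 mm thick along its y, from 32 to 72 mm above the box's underside (to be pinched across its thickness). About 0.22 kg. It stands loose and slides on the caddy's floor. Origin: centre of the underside, axes along the caddy's; z up.
- tag_red: flat red tag, 36 x 18 x 5 mm, fixed on top of the caddy's left or right rail, right beside the bay it labels, 54 mm from that bay's centre. It labels either the front left or the rear right bay. Origin: centre of its underside.
- tag_white_1: flat white tag, 36 x 18 x 5 mm, fixed on top of the caddy's left or right rail, right beside the bay it labels, 54 mm from that bay's centre. It labels the other of these two bays. Origin: centre of its underside.
- tag_white_2: flat white tag, 36 x 18 x 5 mm, fixed on top of the caddy's left or right rail, right beside the bay it labels, 54 mm from that bay's centre. It always labels the front right bay. Origin: centre of its underside.
- spice_jar_1: spice jar with black cap and blue label, 41 mm across, 105 mm high, standing on the caddy's shelf, whose top is 212 mm above the worktop; to be left alone. Origin: centre of its underside.
- spice_jar_2: spice jar with black cap and black label, 41 mm across, 105 mm high, standing on the caddy's shelf; to be left alone. Origin: centre of its underside.
- mug: small white mug, orange inside, 62 x 92 x 51 mm, on the worktop to the right of the caddy; to be left alone. Origin: middle of its underside.
- timer: red and cream kitchen timer, 63 mm across, 44 mm high, on the worktop to the right of the caddy; to be left alone. Origin: centre of its underside.
Things that resemble listed ones, but are neither listed nor needed, are in the scene too. Of the things like the box_red, leave any that is green; of the rest the smaller one is meant.

How it is judged:
At the end, for the whole second after the job is handed in: The red box is in the bay beside the red tag, the two white boxes are in the two bays beside white tags (each box's centre within 12 mm of its bay's centre, measured horizontally), so the rear left bay is empty; all three rest flat on the caddy's floor (within 4 mm of it), at rest (((horizontal distance between tag_red and bay_front_left below 0.065 m and horizontal distance between box_red and bay_front_left below 0.012 m and ((horizontal distance between box_white_1 and bay_front_right below 0.012 m and horizontal distance between box_white_2 and bay_rear_right below 0.012 m) or (horizontal distance between box_white_1 and bay_rear_right below 0.012 m and horizontal distance between box_white_2 and bay_front_right below 0.012 m))) or (horizontal distance between tag_red and bay_rear_right below 0.065 m and horizontal distance between box_red and bay_rear_right below 0.012 m and ((horizontal distance between box_white_1 and bay_front_right below 0.012 m and horizontal distance between box_white_2 and bay_front_left below 0.012 m) or (horizontal distance between box_white_1 and bay_front_left below 0.012 m and horizontal distance between box_white_2 and bay_front_right below 0.012 m)))) and linear speed of each of box_red, box_white_1, box_white_2 below 0.02 m/s and z of each of box_red, box_white_1, box_white_2 in the frame of caddy below 0.01 m); the robot touches nothing.
It fails at once if a tea box is lifted off the caddy's floor by more than 14 mm (clear over the rails) (z of any of box_red, box_white_1, box_white_2 in the frame of caddy above 0.02 m).
It fails at once if a spice jar, the mug or the timer is shifted by more than 30 mm or knocked over (distance of any of spice_jar_1, spice_jar_2, mug, timer from where it was at the start of the episode above 0.03 m or angle between any of spice_jar_1, spice_jar_2, mug, timer's own z axis and vertical above 0.5 rad).
It also fails if it takes over 46 s, if anything falls off the work surface, if the arm or the gripper's body presses on something with over 40 N, if the wrist force passes 120 N, or if a joint passes its speed limit or range.

ROBOT

A 6-joint arm with a two-finger parallel gripper is mounted at the origin on a cart in front of the work surface, level with it; the furniture and walls round the work are solid. World frame = base frame: x ahead of the robot, y to its left, z up, the work surface at z = 0. Lengths are in m, angles in rad, forces in N, time in s.
With the tool pointing down it reaches from about 0.325 to 1 m from the base axis. Payload 5.1 kg.
Tool frame: the origin (TCP) lies midway between the tips of the shut fingers; the grasp point (between the pads) lies r.grip_depth behind it (r.grip_depth is the distance from the TCP to the grasp point, in m); z points along the fingers, y is the line along which they close (so a half turn about z gives the same grasp; the last joint's range is limited). The gripper opens to 85 mm and grips with 20 to 120 N. Pads are 22 mm wide; open, the fingers measure 114 mm over their backs; the gripper's body (76 mm by 85 mm) begins 54 mm behind the grasp point. The pads swing forward as they close: fully open they stand 13 mm farther back than shut.
Start: joints at [-1.375, 0.124, 1.65, -0, 1.367, -0.083], TCP at [0.179, -0.625, 0.231] pointing down, gripper open.
Joint ranges: [-2.61, 2.61], [-1.02, 2.33], [0.03, 2.71], [-1.35, 4.49], [0.32, 2.68], [-2.91, 2.91]. Speed limits (rad/s): [2.57, 2.57, 3.14, 3.14, 3.14, 3.14].

INTERFACE

Orientations are given as a rotation vector (axis times angle).
In Python, from station import r gives the robot as it stands. Calls block until the motion is done:
- r.goto(position, orientation): joint-space move of the TCP to a pose.
- r.move_l(position, velocity=0.15, orientation=None): straight line of the TCP; orientation=None keeps the orientation; velocity is the mean speed in m/s.
- r.move_joints(angles): joint-space move.
- r.grip(opening, f_grip=None): finger opening in m; f_grip is the grip in N (None keeps the last); returns when the fingers have stopped.
- r.wait(seconds).
- r.ik(position, orientation): joint angles nearest the present ones, or None.
- r.state(): the state.
- r.capture(name): name is "side" or "top" or "wrist"; returns a dict with "image" (384x512x3 uint8, red, green, blue), "depth" (384x512 float32, m along the optical axis (not along the pixel's ray), 0 where there is no reading), "mtx" (3x3 intrinsics, pixels), "k1" (the pictures are not rectified: a ray, as slopes to the right and down, at radius r is drawn at 1 + k1 r^2 times it, then the intrinsics apply), "eye" and "attitude" of the camera in the world; the wrist camera has in their place "tool_from_camera" (4x4, takes a point from camera to tool coordinates, whose origin is the TCP and whose axes are the flange's). Camera axes: x right, y down, z forward; pixel columns grow to the right and rows downward; lengths in m; the calibration is good to about 2 mm. A picture is of the moment at which its call begins: read the wrist's pose just before it.
A pose or a line that the arm cannot do raises r.PlanningError and nothing moves.
- r.hand_in(): hands the job in; it is judged then, once.
Trained networks look in a picture, given as the dict that the camera call returned (one of the last four; its "shot" number tells which), for a name from the list of things; names that differ only in an ending like _2 or _b are one class to them, and where a whole thing is asked for, a point or a joint stands for the part that bears it (a point fixed in the world has none). Each returns a list of dicts, best first, with "conf" (0 to 1); they miss things now and then, are a little off and sometimes report something else, mostly with a low value. They report only what shows in the picture. A call takes as long as a camera call. They do not tell look-alikes from the thing itself.
- r.spot_in(picture, target): "extent" ([centre column, centre row, width, height] in pixels, round what is visible of it).
- r.spot_point(picture, target): "point" ([column, row] in pixels: a listed point, or the origin of a listed thing).
The state is a dict: "t": time; "joints": joint angles; "joint_vel": joint speeds; "joint_torque": joint torques, N m; "position": TCP position; "orientation": TCP orientation; "contact_force": force on the tool from outside, world axes, zero at the start; "moment": the same for the moment, N m; "gripper_width": finger opening in m; "finger_force": force on a finger pad.
Only numpy, scipy, OpenCV 4.12 (cv2) and the standard library are available. Lean on these libraries where they do the work, as an engineer would, in place of code of your own. Each camera call takes 0.05 s, during which the arm holds its last target. There are 200 camera calls.

## Working session

There is one attempt and no reset: what is moved stays moved. The work goes in short steps, each a Python script; the robot and the scene stay as the last script left them, time stands still between calls to the robot, and variables do not carry over. Pictures are saved under pics/ and viewed, at most 10 in all, crops included, and the job is handed in when it is done.

```bash
mkdir -p pics; ls
python3 - <<'E'
from station import r
import cv2,numpy as np
ims=[]
for n in("side","top"):
    p=r.capture(n); ims.append(p["image"])
    print(n,p["eye"],p["attitude"],p["mtx"].tolist() if hasattr(p["mtx"],'tolist') else p["mtx"],p["k1"])
    for t in("caddy","shelf_front","bay_front_left","bay_front_right","bay_rear_left","bay_rear_right","box_red","box_white_1","tag_red","tag_white_1","mug","timer"):
        q=r.spot_point(p,t); print(t,[(np.round(d["point"]).tolist(),round(d["conf"],2)) for d in q[:4]])
    cv2.imwrite(f"pics/{n}0.png",p["image"][:,:,::-1])
print(r.state()["t"],r.grip_depth)
E
```

```text
pics
side [ 0.5678507  -0.87061928  0.49707165] [-1.97340453 -0.04299009  0.0435531 ] [[357.6019188513224, 0.0, 257.05852121559786], [0.0, 357.6019188513224, 192.32539799801265], [0.0, 0.0, 1.0]] -0.029713110772325114
caddy [([269.0, 216.0], 0.85)]
shelf_front [([283.0, 154.0], 0.77)]
bay_front_left [([254.0, 211.0], 0.81)]
bay_front_right [([256.0, 221.0], 0.81)]
bay_rear_left [([282.0, 210.0], 0.66)]
bay_rear_right [([282.0, 223.0], 0.57)]
box_red [([234.0, 260.0], 0.83), ([223.0, 195.0], 0.65), ([282.0, 212.0], 0.48)]
box_white_1 [([283.0, 223.0], 0.77), ([256.0, 209.0], 0.61)]
tag_red [([280.0, 226.0], 0.54)]
tag_white_1 [([250.0, 229.0], 0.48)]
mug [([224.0, 322.0], 0.66)]
timer [([281.0, 326.0], 0.88)]
top [ 0.30599441 -0.03983296  1.31554048] [-2.13051888  2.08841282 -0.17975072] [[477.3908224628276, 0.0, 258.721943265776], [0.0, 477.3908224628276, 190.2409780783979], [0.0, 0.0, 1.0]] -0.09462154515849036
caddy [([216.0, 198.0], 0.82)]
shelf_front [([209.0, 163.0], 0.83)]
bay_front_left [([202.0, 209.0], 0.64)]
bay_front_right [([188.0, 138.0], 0.68), ([233.0, 216.0], 0.58)]
bay_rear_left [([206.0, 180.0], 0.67)]
bay_rear_right [([237.0, 186.0], 0.76), ([205.0, 182.0], 0.28)]
box_red [([301.0, 220.0], 0.85), ([203.0, 182.0], 0.79), ([147.0, 249.0], 0.78)]
box_white_1 [([235.0, 181.0], 0.92), ([205.0, 213.0], 0.68)]
tag_red [([250.0, 186.0], 0.55), ([233.0, 182.0], 0.25)]
tag_white_1 [([181.0, 211.0], 0.6), ([250.0, 212.0], 0.54)]
mug [([376.0, 226.0], 0.71)]
timer [([379.0, 186.0], 0.97), ([234.0, 185.0], 0.72), ([189.0, 138.0], 0.22)]
1.3 0.0187
```

View pics/side0.png

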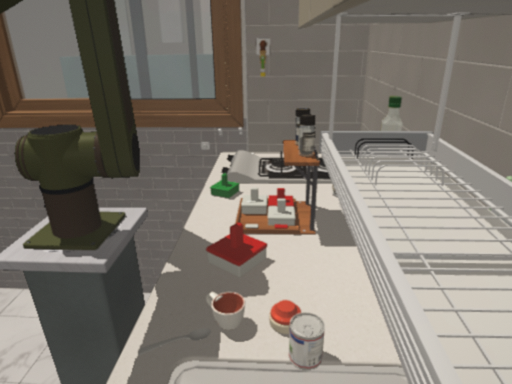

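View pics/top0.png

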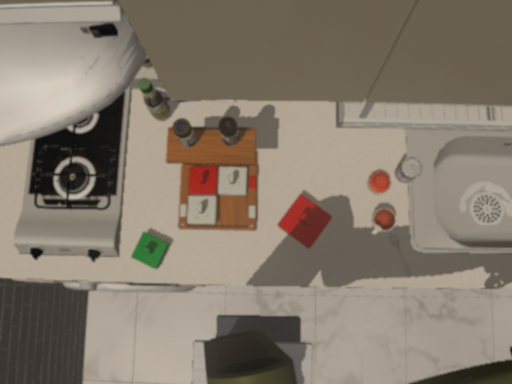

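The pictures show the red tag at the right rear, around top px (250,182). The white tags are front left (181,211) and front right (252,212). The boxes are white FL (203,208), red RL (203,180) and white RR (232,180), and FR is empty. The big red box at (304,220) and the green box at (151,249) are decoys. Plan: pull the white RR box forward into FR, then slide the red box right into RR.

```bash
cat > h.py <<'E'
from station import r
import cv2,numpy as np
from scipy.spatial.transform import Rotation as R
from scipy.optimize import least_squares
M={"caddy":(0,0,0),"bay_front_left":(-.041,.041,.006),"bay_front_right":(-.041,-.041,.006),"bay_rear_left":(.041,.041,.006),"bay_rear_right":(.041,-.041,.006)}
T={"tag_red":[(.041,-.095,.016)],"tag_white_1":[(-.041,.095,.016),(-.041,-.095,.016)]}
def campose(p,st=None):
    if "eye" in p: return np.array(p["eye"]),R.from_rotvec(p["attitude"])
    Tc=np.array(p["tool_from_camera"]); Rt=R.from_rotvec(st["orientation"])
    return np.array(st["position"])+Rt.apply(Tc[:3,3]),Rt*R.from_matrix(Tc[:3,:3])
def onplane(p,uv,z,st=None):
    e,A=campose(p,st); K=np.array(p["mtx"])
    d=(np.array(uv)-K[:2,2])/[K[0,0],K[1,1]]; s=d.copy()
    for _ in range(10): s=d/(1+p["k1"]*(s@s))
    v=A.apply([s[0],s[1],1]); return e+v*(z-e[2])/v[2]
def c2w(c,X):  # c=(x,y,yaw)
    return R.from_euler("z",c[2]).apply(X)+[c[0],c[1],0]
def fit(obs): # obs: list of (model xyz, world xyz on the same plane)
    f=lambda c:np.concatenate([(c2w(c,m)-w)[:2] for m,w in obs])
    s=least_squares(f,[.45,.05,0],loss="soft_l1",f_scale=.004); return s.x,f(s.x).reshape(-1,2)
def look(p,boxes,st=None):
    obs=[];names=[]
    def add(n,cands):
        for d in r.spot_point(p,n):
            if d["conf"]<.3: continue
            for m in cands: obs.append((np.array(m),onplane(p,d["point"],m[2],st)));names.append(n)
    for n,m in M.items(): add(n,[m])
    add("shelf_front",[(.058,0,.2)])
    for n,m in {**T,**boxes}.items(): add(n,m)
    return obs,names
def tool(c,lean): # z forward-down, y = +-caddy y
    z=np.array([np.sin(lean),0,-np.cos(lean)]); out=[]
    for s in(1,-1):
        y=np.array([0,s,0]); out.append(R.from_euler("z",c[2])*R.from_matrix(np.c_[np.cross(y,z),y,z]))
    return out
E
python3 - <<'E'
from h import *
B={"box_red":[(.041,.041,.006)],"box_white_1":[(.041,-.041,.006),(-.041,.041,.006)]}
for n in("side","top"):
    p=r.capture(n); o,nm=look(p,B); c,res=fit(o); print(n,c.round(4))
    for a,b in zip(nm,res): 
        if np.abs(b).max()<.06: print("  ",a,(b*1000).round())
    sh=[w for a,(m,w) in zip(nm,o) if a=="shelf_front"]
    for w in sh: print("shelf in caddy",R.from_euler("z",-c[2]).apply(w-[c[0],c[1],0]).round(3))
    for l in(.3,.52,.58,.65):
      for q in tool(c,l): 
        for X in[(.041,-.041,.066),(.041,.041,.066),(-.041,-.041,.066)]:
            j=r.ik(c2w(c,np.array(X)),q.as_rotvec()); print(l,X,None if j is None else np.round(j,2))
E
```

```text
side [0.5414 0.0988 0.0087]
   caddy [ -3. -11.]
   bay_front_left [-2.  1.]
   bay_front_right [ -7. -12.]
   bay_rear_left [ 3. 20.]
   bay_rear_right [-4. 10.]
   shelf_front [14.  6.]
   tag_red [  4. -14.]
   tag_white_1 [10. -0.]
   box_red [-8.  4.]
   box_white_1 [-7. -9.]
   box_white_1 [ -4. -11.]
shelf in caddy [ 0.044 -0.006  0.2  ]
0.3 (0.041, -0.041, 0.066) [ 0.01 -0.01  2.11  0.    0.74 -1.57]
0.3 (0.041, 0.041, 0.066) [ 0.17  0.02  2.08 -0.07  0.75 -1.37]
0.3 (-0.041, -0.041, 0.066) [ 0.01 -0.21  2.29  0.    0.76 -1.57]
0.3 (0.041, -0.041, 0.066) [ 0.01 -0.01  2.11  0.    0.74  1.57]
0.3 (0.041, 0.041, 0.066) [ 0.17  0.02  2.08 -0.07  0.75  1.77]
0.3 (-0.041, -0.041, 0.066) [ 0.01 -0.21  2.29  0.    0.76  1.57]
0.52 (0.041, -0.041, 0.066) [ 0.01 -0.1   2.25  0.    0.48 -1.57]
0.52 (0.041, 0.041, 0.066) [ 0.19 -0.06  2.21 -0.19  0.49 -1.25]
0.52 (-0.041, -0.041, 0.066) [ 0.01 -0.32  2.42  0.    0.52 -1.57]
0.52 (0.041, -0.041, 0.066) [ 0.01 -0.1   2.25  0.    0.48  1.57]
0.52 (0.041, 0.041, 0.066) [ 0.19 -0.06  2.21 -0.19  0.49  1.89]
0.52 (-0.041, -0.041, 0.066) [ 0.0
[... 1929 characters left out ...]
6) [ 0.02 -0.12  2.28 -0.05  0.4  -1.5 ]
0.58 (0.041, 0.041, 0.066) [ 0.21 -0.07  2.23 -0.29  0.42 -1.12]
0.58 (-0.041, -0.041, 0.066) [ 0.03 -0.34  2.46 -0.05  0.45 -1.49]
0.58 (0.041, -0.041, 0.066) [ 0.02 -0.12  2.28 -0.05  0.4   1.64]
0.58 (0.041, 0.041, 0.066) [ 0.21 -0.07  2.23 -0.29  0.42  2.02]
0.58 (-0.041, -0.041, 0.066) [ 0.03 -0.34  2.46 -0.05  0.45  1.65]
0.65 (0.041, -0.041, 0.066) None
0.65 (0.041, 0.041, 0.066) [ 0.22 -0.09  2.27 -0.41  0.34 -1.  ]
0.65 (-0.041, -0.041, 0.066) [ 0.03 -0.37  2.5  -0.07  0.37 -1.47]
0.65 (0.041, -0.041, 0.066) None
0.65 (0.041, 0.041, 0.066) [ 0.22 -0.09  2.27 -0.41  0.34  2.14]
0.65 (-0.041, -0.041, 0.066) [ 0.03 -0.37  2.5  -0.07  0.37  1.67]
```

Run:
```python
from h import *
c=np.array([.541,.103,-.008])
done=0
for X,l in [((-.10,0,.22),.5),((-.08,0,.2),.45),((-.06,0,.2),.35)]:
    q=tool(c,l)
    js=[r.ik(c2w(c,np.array(X)),k.as_rotvec()) for k in q]; print(X,[None if j is None else np.round(j,2) for j in js])
    if js[0] is not None and not done:
        r.move_joints(js[0]); done=1
st=r.state(); p=r.capture("wrist"); print(st["t"],st["position"],np.round(p["tool_from_camera"],3).tolist())
o,nm=look(p,{"box_red":[(.041,.041,.006)],"box_white_1":[(.041,-.041,.006),(-.041,.041,.006)]},st)
c,res=fit(o);print(c.round(4))
for a,b in zip(nm,res):
    if np.abs(b).max()<.06: print("  ",a,(b*1000).round())
cv2.imwrite("pics/w1.png",p["image"][:,:,::-1])
```

```text
(-0.1, 0, 0.22) [array([ 0.16, -0.67,  2.36, -0.1 ,  0.96, -1.36]), array([ 0.16, -0.67,  2.36, -0.1 ,  0.96,  1.78])]
(-0.08, 0, 0.2) [array([ 0.15, -0.56,  2.32, -0.08,  0.94, -1.38]), array([ 0.15, -0.56,  2.32, -0.08,  0.94,  1.76])]
(-0.06, 0, 0.2) [array([ 0.13, -0.44,  2.23, -0.06,  1.01, -1.41]), array([ 0.13, -0.44,  2.23, -0.06,  1.01,  1.73])]
5.125 [0.44132183 0.10337425 0.22022134] [[-0.001, -0.947, -0.321, 0.083], [1.0, -0.0, -0.001, -0.0], [0.001, -0.321, 0.947, -0.143], [0.0, 0.0, 0.0, 1.0]]
[0.5405 0.1037 0.0237]
   caddy [ 3. -4.]
   shelf_front [16. -1.]
   tag_red [ 1. -2.]
   tag_white_1 [-1.  0.]
   tag_white_1 [-11.  -1.]
   box_red [2. 3.]
   box_white_1 [-0. -2.]
   box_white_1 [-2.  2.]
```

View pics/w1.png

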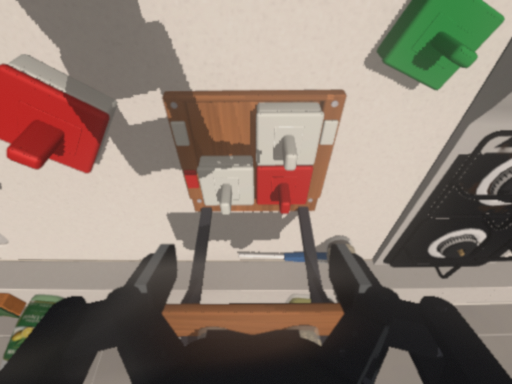

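The wrist view shows the shelf edge at the bottom. The rear handles are visible: white RR (226,200) and red RL (285,200). The caddy's front outer corners are at about (166,93) and (344,92). I'll check the yaw from those and the tags.

Run:
```python
from h import *
st=r.state(); p=r.capture("wrist")
P=lambda u,z:onplane(p,u,z,st)
a,b=P((166,93),.016),P((344,92),.016); print("corners",a.round(4),b.round(4),np.linalg.norm(a-b),np.arctan2(*(-(b-a)[:2]*[1,-1])[[0,1]]) )
t1,t2,t3=P((180,134),.021),P((331,133),.021),P((192,182),.021)
print("tags",t1.round(4),t2.round(4),t3.round(4),np.linalg.norm(t1-t2),np.linalg.norm(t1-t3))
d=(t2-t1);print("yaw tags",np.arctan2(-d[0],d[1])); d=b-a;print("yaw corn",np.arctan2(-d[0],d[1]))
for n in("top",):
    q=r.capture(n); im=q["image"].astype(int)
    # red lid+handle mask excluded; white tags in top by detection boxes
    for nm in("tag_white_1","tag_red","caddy"): print(nm,[(np.round(x["extent"],1).tolist(),round(x["conf"],2)) for x in r.spot_in(q,nm)][:3])
for nm in("tag_white_1","tag_red","box_white_1","box_red"): print("w",nm,[(np.round(x["extent"],1).tolist(),round(x["conf"],2)) for x in r.spot_in(p,nm)][:3])
# depth points of shelf rails: lid planes
D=p["depth"];print("depth lid white FL",D[110,270],"floor",D[130,220])
```

```text
corners [0.4455 0.004  0.016 ] [0.446  0.2075 0.016 ] 0.2035131496558448 -0.0025512537132165894
tags [0.4984 0.0102 0.021 ] [0.4985 0.2023 0.021 ] [0.5852 0.0103 0.021 ] 0.19212078038548994 0.08684728449478636
yaw tags -0.0004782410158756229
yaw corn -0.0025512537132165894
tag_white_1 [([250.6, 211.0, 13.1, 9.2], 0.52), ([181.8, 210.4, 6.0, 17.7], 0.41), ([211.8, 177.8, 96.4, 101.9], 0.17)]
tag_red [([231.9, 183.8, 29.5, 29.0], 0.66)]
caddy [([212.7, 178.4, 93.2, 101.9], 0.76), ([384.1, 222.3, 25.5, 28.7], 0.66)]
w tag_white_1 [([330.7, 133.6, 18.4, 21.1], 0.82), ([178.6, 134.9, 17.7, 27.2], 0.75)]
w tag_red [([192.6, 178.6, 11.8, 18.3], 0.65)]
w box_white_1 [([227.1, 184.8, 58.6, 56.4], 0.9), ([290.4, 135.3, 65.1, 69.6], 0.74)]
w box_red [([58.8, 112.3, 117.4, 119.0], 0.87), ([283.4, 189.3, 56.5, 50.7], 0.81), ([440.9, 45.4, 124.1, 90.7], 0.76)]
depth lid white FL 0.3086077 floor 0.352617
```

```bash
cat >> h.py <<'E'
C=np.array([.541,.106,0.]); L=.55
Q=tool(C,L)[0]; q=Q.as_rotvec(); zt=Q.apply([0,0,1])
def tcp(x,y,z=.067,back=0): return c2w(C,np.array([x,y,z]))+zt*(r.grip_depth-back)
E
python3 - <<'E'
from h import *
r.grip(.05,40)
r.goto(tcp(.039,-.041,back=.13),q)
r.move_l(tcp(.039,-.041),.12)
s=r.state();print(s["t"],s["contact_force"])
r.grip(0,40)
s=r.state();print(s["t"],s["contact_force"],s["gripper_width"],s["finger_force"])
cv2.imwrite("pics/s2.png",cv2.resize(r.capture("side")["image"][100:260,200:360,::-1],None,fx=3.5,fy=3.5))
E
```

```text
8.3083 [-0.60260121  0.15769029 -0.27295207]
8.7167 [-3.13710752 -1.23895812  3.69886173] 0.01328306383337115 43.139469623565674
```

View pics/s2.png

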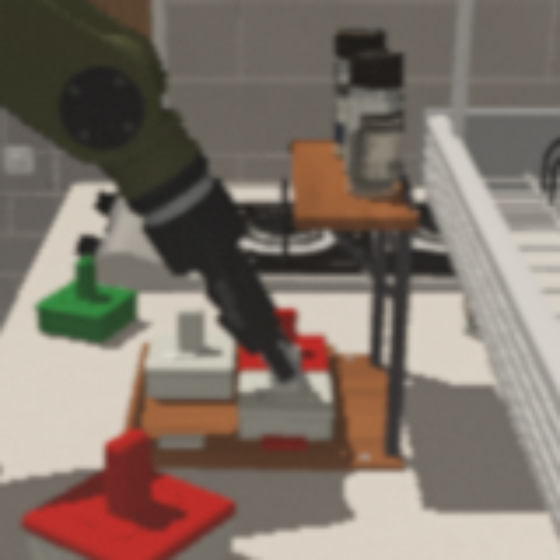

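The gripper holds the white rear-right handle (width 13 mm) and clears the shelf. Next I pull it forward.

Run:
```python
from h import *
r.move_l(tcp(-.043,-.041),.08)
s=r.state();print(s["t"],s["contact_force"],s["gripper_width"])
r.grip(.04); r.move_l(tcp(-.043,-.041,back=.11),.15)
r.goto(tcp(.039,.041,back=.13),q)
st=r.state();p=r.capture("wrist");cv2.imwrite("pics/w3.png",p["image"][:,:,::-1])
for n in("box_white_1","box_red"):
    for d in r.spot_point(p,n): print(n,round(d["conf"],2),(onplane(p,d["point"],.006,st)-[*C[:2],0]).round(3))
print(st["t"])
```

```text
9.9417 [-6.62481693 -0.2596978   8.1480464 ] 0.013505134579074693
box_white_1 0.59 [-0.04   0.041  0.006]
box_white_1 0.58 [-0.037 -0.044  0.006]
box_red 0.65 [0.039 0.04  0.006]
11.7167
```

View pics/w3.png

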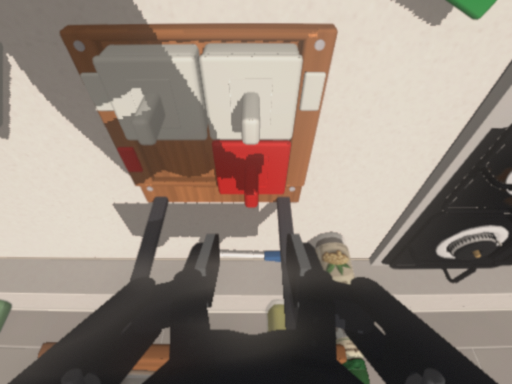

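The white box sits in the front right bay (handle at 148,118) and the red handle (250,190) lies between the fingers. I'll take the red box now.

Run:
```python
from h import *
r.move_l(tcp(.039,.041,.069),.1)
s=r.state();print(s["t"],s["contact_force"])
r.grip(0,40)
s=r.state();print(s["t"],s["contact_force"],s["gripper_width"])
r.move_l(tcp(.040,0,.069),.07)
s=r.state();print(s["t"],s["contact_force"],s["gripper_width"])
r.move_l(tcp(.040,-.042,.069),.07)
s=r.state();print(s["t"],s["contact_force"],s["gripper_width"])
r.grip(.04); r.move_l(tcp(.040,-.042,.069,back=.14),.15)
r.goto(c2w(C,np.array((-.10,0,.22))),tool(C,.5)[0].as_rotvec())
st=r.state();p=r.capture("wrist");cv2.imwrite("pics/w4.png",p["image"][:,:,::-1])
for n in("box_white_1","box_red"):
    for d in r.spot_point(p,n): print(n,round(d["conf"],2),(onplane(p,d["point"],.006,st)-[*C[:2],0]).round(3))
print(st["t"])
```

```text
13.3 [-0.62223554 -0.22530061 -0.22985991]
13.6417 [-1.96679968 -2.03874944  2.58734113] 0.013312121876622502
14.375 [-0.28010031 -4.07411323  4.18351748] 0.012997996829408484
15.125 [-0.48651749 -2.83874841  5.97930809] 0.013174659732516114
box_white_1 0.76 [-0.045 -0.038  0.006]
box_white_1 0.59 [-0.042  0.04   0.006]
box_white_1 0.43 [-0.032  0.096  0.006]
box_white_1 0.4 [ 0.576 -0.004  0.006]
box_red 0.8 [ 0.038 -0.045  0.006]
box_red 0.77 [-0.075 -0.236  0.006]
box_red 0.72 [-0.155  0.173  0.006]
17.0667
```

View pics/w4.png

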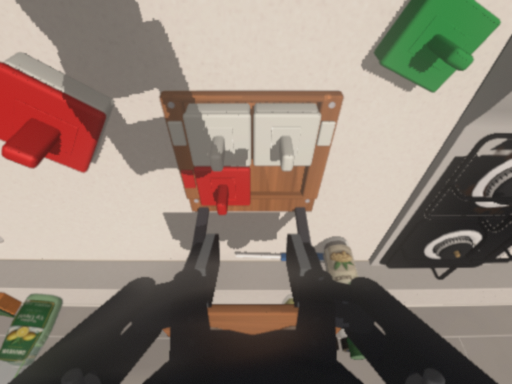

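The red box is in the rear right bay beside the red tag (222,188), both white boxes are in front at (218,135) and (286,135), and the rear left bay is empty. All measured centres are within about 5 mm of the bay centres.

```bash
python3 -c "
from station import r
print(r.hand_in())"
```

```text
the job is handed in; nothing more can be done
None
```

The job is handed in at about 17 s of robot time: the red box is in the rear right bay beside its red tag, the white boxes are in the two front bays, and the rear left bay is empty; the hand-in call gave no verdict.

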